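# Slide the row of switch pods onto the charging mat

### The arm

A 6-joint arm with a two-finger parallel gripper is mounted at the origin on the work surface. World frame = base frame: x ahead of the robot, y to its left, z up, the work surface at z = 0. Lengths are in m, angles in rad, forces in N, time in s.
With the tool pointing down it reaches from about 0.4 to 0.825 m from the base axis. Payload 7 kg.
Tool frame: the origin (TCP) lies midway between the tips of the shut fingers; the grasp point (between the pads) lies hold_point_z behind it (hold_point_z is the distance from the TCP to the grasp point, in m); z points along the fingers, y is the line along which they close (so a half turn about z gives the same grasp; the last joint's range is limited). The gripper opens to 88 mm and grips with 3 to 60 N. Pads are 19 mm wide; open, the fingers measure 130 mm over their backs; the gripper's body (78 mm by 193 mm) begins 47 mm behind the grasp point.
Start: joints at [-0.935, 0.359, 0.012, 0, -1.224, -0.288], TCP at [0.23, -0.635, 0.227] pointing down, gripper open.
Joint ranges: [-3.07, 3.07], [-1.43, 2.12], [-1.02, 1.25], [-3.03, 1.67], [-3.05, -0], [-3.03, 3.03]. Speed limits (rad/s): [2.39, 2.39, 3.01, 3.14, 3.14, 3.14].

### API

Orientations are given as [roll, pitch, yaw] about the fixed x, y, z axes, in that order (R = Rz(yaw) Ry(pitch) Rx(roll)).
In Python, from station import * gives the robot as it stands.
- The arm moves only by the tool apply_moves, never from a script. Its argument "steps" is a list of rows, each an object with "translation": the shift along the world's x, y, z scaled (see below), a list of three; "rotation": the turn, a rotation vector about the world's x, y, z scaled (see below), a list of three. A call has exactly 10 rows; each row is the pose to reach, as a shift and turn from the pose commanded when the call began; what a row does not reach only later rows make up. The controller multiplies each number of a shift by 250 mm and each number of a turn by 30 degrees. A row lasts 1/12 s, in which the tool goes at most 41.7 mm and 7.16 degrees, less where a joint would pass 70% of its speed; a pose out of reach is approached as far as the arm can. A call with a number of a shift or a turn outside -1 to 1 is refused whole. A call with a gripper value outside its range is refused whole. "jaw" is the closure, from -1 (fully open) to 1 (shut), so that 0 is half open, set as the call begins (left out, the last holds). The fingers move at their own pace and stop on an object; "newtons" is the grip in N (left out, the last holds). Time passes only in rows, so rows that repeat a pose let the fingers close, or fill a call up. It gives the time, the measured TCP pose, the force, the opening and the grip force at its end, in the units of the state.
- get_state(): the state, without advancing time (a new reading comes with each control period).
- grab_frame(name): name is "scene" or "top"; returns the picture (400x640x3 uint8, blue, green, red); there is no depth.
- camera_model(name): a dict with "fx", "fy", "cx", "cy" (pixels), "k1" (the pictures are not rectified: a ray, as slopes to the right and down, at radius r is drawn at 1 + k1 r^2 times it, then the intrinsics apply), "xyz" and "rotation" of the camera in the world. Camera axes: x right, y down, z forward; pixel columns grow to the right and rows downward; lengths in m; the calibration is good to about 2 mm. A picture is of the moment at which its call begins. camera_model takes no time and is no camera call.
- job_done(): hands the job in; it is judged then, once.
The state is a dict: "t": time; "q": joint angles; "qd": joint speeds; "joint_efforts": joint torques, N m; "eef_pos": TCP position; "ee_rot": TCP orientation; "force": force on the tool from outside, world axes, zero at the start; "moment": the same for the moment, N m; "width": finger opening in m; "gripper_force": force on a finger pad.
Only numpy, scipy, OpenCV 4.12 (cv2) and the standard library are available. Lean on these libraries where they do the work, as an engineer would, in place of code of your own. Each camera call takes 0.05 s, during which the arm holds its last target. There are 200 camera calls.

### The job

Three black-capped switch pods stand in a row on the gaming desk, in line with the white charging mat. Slide the whole row along the desk as one block until the front pod is against the green end stop and all three sit close together and straight on the mat. Keep the pods flat on the desk and never let the row break up or buckle out of line. The orange-capped pod is a spare and not part of the row.

Things in the scene. Friction and masses are not known exactly. Their poses are not given: they have to be found in the camera images.
- dock: Fixed charging mat: flat white strip 146 x 76 mm, under 1 mm thick, no side walls, three green squares, solid green stop bar (26 mm high) at one end. Origin on the desk, mid foot of the stop's face; x along the mat into the stop (push direction), y across, z up. Seated pod centres: x = -23, -69, -115 mm, y = 0. The row waits 60 to 110 mm short of the stop. 70 mm either side of the lane is free.
- pod_front: Loose switch pod: white block 46 x 46 mm, 30 mm high, with a round black cap on top (39 mm across, 34 mm overall height); about 0.12 kg. Origin at the centre of its underside; z up, x roughly towards the stop. The pod nearest the stop.
- pod_middle: Loose switch pod: white block 46 x 46 mm, 30 mm high, with a round black cap on top (39 mm across, 34 mm overall height); about 0.12 kg. Origin at the centre of its underside; z up, x roughly towards the stop. The middle one of the row, 2 to 4 mm behind the front pod.
- pod_rear: Loose switch pod: white block 46 x 46 mm, 30 mm high, with a round black cap on top (39 mm across, 34 mm overall height); about 0.12 kg. Origin at the centre of its underside; z up, x roughly towards the stop. The last one of the row, farthest from the stop, 2 to 4 mm behind the middle pod; its rear face is free.
Things that resemble listed ones, but are neither listed nor needed, are in the scene too. Several things have the shape of the dock; the one meant has the colours described above. Leave any pink look-alike of the pod_rear alone.

How it is judged:
At the end, for the whole second after the job is handed in: All three black-capped pods lie flat and at rest on the mat in a closed-up row: front pod within 10 mm of the stop, middle and rear pods within 12 and 14 mm of their own seated places, each within 15 mm of the mat's centre line and within 10 degrees of square to it (x of pod_front in the frame of dock above -0.033 m and y of pod_front in the frame of dock between -0.015 and 0.015 m and angle between the x axis of each of pod_front, pod_middle, pod_rear and the x axis of dock, either way round below 0.175 rad and angle between each of pod_front, pod_middle, pod_rear's own z axis and vertical below 0.1 rad and height (world z) of each of pod_front, pod_middle, pod_rear below 0.006 m and linear speed of each of pod_front, pod_middle, pod_rear below 0.01 m/s and x of pod_middle in the frame of dock above -0.081 m and y of pod_middle in the frame of dock between -0.015 and 0.015 m and x of pod_rear in the frame of dock above -0.129 m and y of pod_rear in the frame of dock between -0.015 and 0.015 m); the robot touches nothing.
It fails at once if a pod of the row is lifted more than 15 mm off the desk (height (world z) of any of pod_front, pod_middle, pod_rear above 0.015 m).
It fails at once if the row breaks up: a gap of more than 20 mm between neighbours (horizontal distance between pod_front and pod_middle above 0.066 m or horizontal distance between pod_middle and pod_rear above 0.066 m).
It fails at once if the row buckles: a pod strays more than 30 mm from the mat's centre line (y of any of pod_front, pod_middle, pod_rear in the frame of dock above 0.03 m or y of any of pod_front, pod_middle, pod_rear in the frame of dock below -0.03 m).
It also fails if it takes over 29 s, if anything falls off the work surface, if the arm or the gripper's body presses on something with over 40 N, if the wrist force passes 120 N, or if a joint passes its speed limit or range.

## Working session

There is one attempt and no reset: what is moved stays moved. The work goes in short steps, Python scripts to look and compute and a tool call to move; the robot and the scene stay as the last step left them, time stands still between calls to the robot, and variables do not carry over. Pictures are saved under pics/ and viewed, at most 10 in all, crops included, and the job is handed in when it is done.

Besides the shell and the picture viewer there is one more tool, called after "Call:" as a command line: name --argument value ..., lists and objects as JSON in quotes. apply_moves: Moves the arm, as the interface text tells. Shifts and turns lie within -1 to 1; 1 stands for 250 mm of shift or 30 degrees of turn. Its arguments: {"type":"object","properties":{"steps":{"type":"array"},"jaw":{"type":"number"},"newtons":{"type":"number"}},"required":["steps"]}

```bash
mkdir -p pics; cat > h.py <<'E'
from station import *
import numpy as np, cv2
def ray2plane(name,px,z):
    c=camera_model(name); R=np.array(c["rotation"]); 
    if R.shape!=(3,3):
        from scipy.spatial.transform import Rotation as S; R=S.from_euler('xyz',R).as_matrix()
    px=np.atleast_2d(np.array(px,float))
    K=np.array([[c["fx"],0,c["cx"]],[0,c["fy"],c["cy"]],[0,0,1]])
    d=(px-[c["cx"],c["cy"]])/[c["fx"],c["fy"]]
    u=d.copy()
    for _ in range(30): u=d/(1+c["k1"]*(u**2).sum(1,keepdims=True))
    w=np.c_[u,np.ones(len(u))]@R.T; o=np.array(c["xyz"])
    return o+w*((z-o[2])/w[:,2])[:,None]
E
python3 - <<'E'
from h import *
for n in ("top","scene"):
    cv2.imwrite(f"pics/{n}0.png",grab_frame(n)); print(n,camera_model(n))
s=get_state(); print(s)
E
```

```text
top {'fx': 461.8949969939499, 'fy': 461.8949969939499, 'cx': 325.36594029098205, 'cy': 195.27955462126496, 'k1': -0.0018120405915389719, 'xyz': array([0.50545695, 0.01410864, 1.08314123]), 'rotation': array([-3.04886734,  0.02182807, -1.59473666])}
scene {'fx': 519.8668084327599, 'fy': 519.8668084327599, 'cx': 326.82364894647804, 'cy': 206.66518085483125, 'k1': -0.16426127411221866, 'xyz': array([ 1.12550295, -0.66284203,  0.88482634]), 'rotation': array([-2.35135236,  0.01794878,  0.63688627])}
{'t': 0.1, 'q': array([-9.34882937e-01,  3.59319919e-01,  1.11607239e-02, -3.29693701e-04,
       -1.22411855e+00, -2.88109033e-01]), 'qd': array([-2.13276548e-03, -2.09604243e-03,  3.51290389e-03,  2.17430834e-03,
       -1.62387989e-04, -9.28234613e-05]), 'joint_efforts': array([-9.43532068e-04, -5.84161413e+01,  2.93751866e+01,  7.01546922e+00,
        1.01580354e-02, -8.15697581e-05]), 'eef_pos': array([ 0.22989775, -0.63417125,  0.22571402]), 'ee_rot': array([ 3.14008422e+00, -1.23795753e-04, -2.79390045e+00]), 'force': array([-0.34270382, -0.08232838,  0.01416481]), 'moment': array([0.04803749, 0.03459297, 0.01982601]), 'gripper_force': 0.0, 'width': 0.08806603851805873}
```

View pics/top0.png

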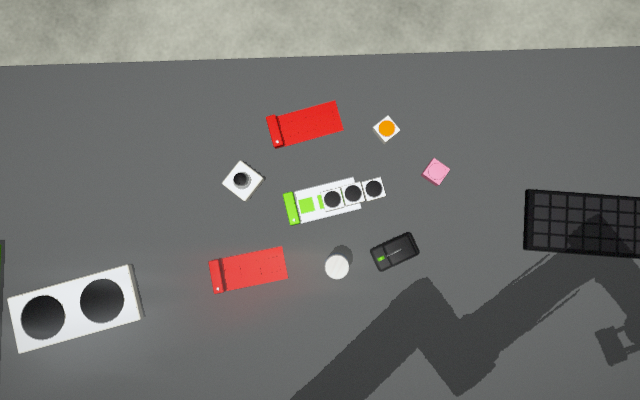

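View pics/scene0.png

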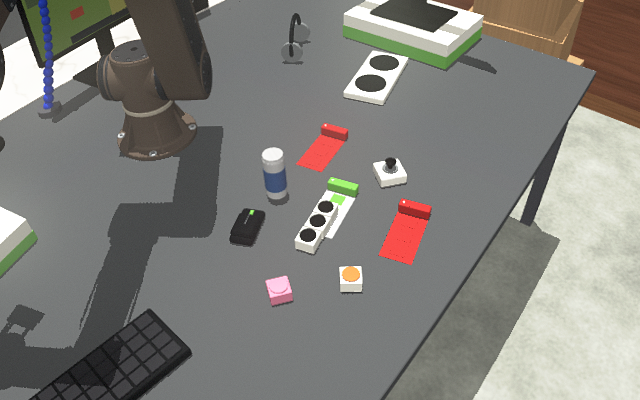

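Top view: the white mat with the green stop is at (322,200), stop bar (291,208). The black-capped row is at (332,199), (353,193) and (374,188), with the rear pod at (374,188). Look-alikes: red docks at (305,125) and (248,270), a pink block at (436,172), the orange spare at (387,129) and a joystick block at (242,180). Only the white/green dock matches the description. Next I'll measure it and confirm in a crop.

```bash
python3 - <<'E'
from h import *
im=cv2.imread("pics/top0.png"); hsv=cv2.cvtColor(im,cv2.COLOR_BGR2HSV)
cv2.imwrite("pics/crop0.png",cv2.resize(im[160:240,270:400],None,fx=6,fy=6,interpolation=cv2.INTER_CUBIC))
roi=np.zeros(im.shape[:2],np.uint8); roi[165:235,275:395]=1
g=cv2.inRange(hsv,(35,100,80),(85,255,255))*roi
for c in cv2.findContours(g,0,2)[0]:
    if cv2.contourArea(c)>15: r=cv2.minAreaRect(c); print("green",r); print(ray2plane("top",cv2.boxPoints(r),.026).round(4)[:,:2].tolist())
w=((im.min(2)>120)&(roi>0)).astype(np.uint8)*255
for c in cv2.findContours(w,0,2)[0]:
    if cv2.contourArea(c)>50: print("white",cv2.contourArea(c),cv2.minAreaRect(c))
b=((im.max(2)<60)&(roi>0)).astype(np.uint8)*255
P=[]
for c in cv2.findContours(b,1,2)[0]:
    if cv2.contourArea(c)>80: 
        (x,y),r=cv2.minEnclosingCircle(c); M=cv2.moments(c); p=(M['m10']/M['m00'],M['m01']/M['m00']); P.append(p); print("cap",p,r)
P=ray2plane("top",P,.034); print(P.round(4))
# scene view check
im=cv2.imread("pics/scene0.png"); roi=np.zeros(im.shape[:2],np.uint8); roi[170:260,285:365]=1
b=((im.max(2)<60)&(roi>0)).astype(np.uint8)*255
for c in cv2.findContours(b,1,2)[0]:
    if cv2.contourArea(c)>80:
        p=cv2.fitEllipse(c)[0]; print("scene cap",p,ray2plane("scene",p,.034).round(4))
g=cv2.inRange(cv2.cvtColor(im,cv2.COLOR_BGR2HSV),(35,100,80),(85,255,255))*roi
for c in cv2.findContours(g,0,2)[0]:
    if cv2.contourArea(c)>15: r=cv2.minAreaRect(c); print("scene green",r,ray2plane("scene",r[0],.02).round(4))
E
```

```text
green ((306.2059020996094, 204.8235626220703), (13.339458465576172, 13.581995010375977), 75.96376037597656)
[[0.595, 0.098], [0.6019, 0.0675], [0.5719, 0.0607], [0.5651, 0.0911]]
green ((320.1769104003906, 201.31539916992188), (13.331280708312988, 3.332820177078247), 74.74488067626953)
[[0.6047, 0.0545], [0.6066, 0.0471], [0.5767, 0.0397], [0.5749, 0.0471]]
green ((290.76470947265625, 208.05880737304688), (32.98484420776367, 10.6715669631958), 75.96376037597656)
[[0.6114, 0.1356], [0.6168, 0.1116], [0.5426, 0.0945], [0.5373, 0.1184]]
white 2540.5 ((339.7059020996094, 196.32354736328125), (33.469913482666016, 89.49564361572266), 75.96376037597656)
cap (374.20906432748535, 186.6184210526316) 7.540685653686523
[[ 0.6205 -0.0772  0.034 ]]
scene cap (307.5810852050781, 234.9690704345703) [[ 0.6204 -0.0772  0.034 ]]
scene cap (317.3821716308594, 220.4776611328125) [[ 0.6113 -0.0293  0.034 ]]
scene cap (325.2211608886719, 206.38882446289062) [[0.5987 0.0174 0.034 ]]
scene green ((337.1999816894531, 198.9000244140625), (12.965337753295898, 8.538147926330566), 18.434947967529297) [[0.5982 0.0658 0.02  ]]
scene green ((342.5398254394531, 186.36465454101562), (30.925430297851562, 13.148950576782227), 16.389541625976562) [[0.5829 0.1096 0.02  ]]
```

View pics/crop0.png

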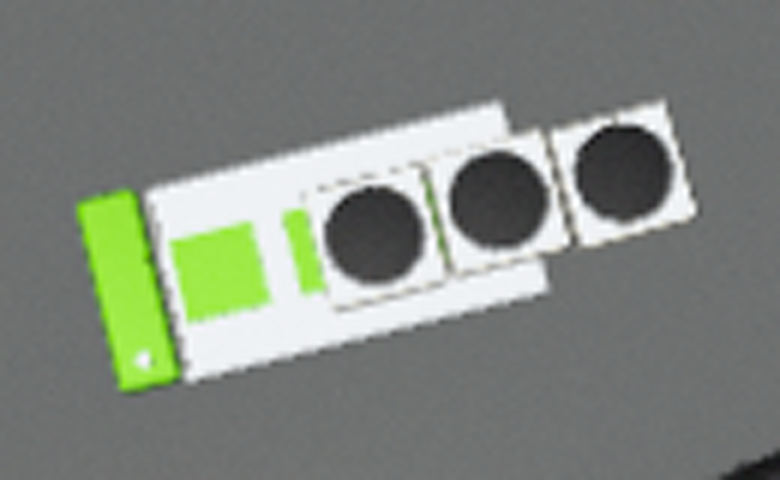

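The crop confirms it: a green stop, the white mat, and three black-capped pods straight in line. The row heading is about 103°. The stop foot is at about (0.580, 0.103) and the rear pod at (0.6205, -0.0772), which is 185 mm from the stop, so the push is about 70 mm. Spacings of 48.5 mm match 46 mm plus a 2–3 mm gap. The plan is to push the rear face with partly closed fingers side by side (yaw -77°).

Call:
apply_moves --steps '[{"translation": [0.08, 0.1, 0], "rotation": [0, 0, 0.095]}, {"translation": [0.16, 0.2, 0], "rotation": [0, 0, 0.19]}, {"translation": [0.24, 0.3, 0], "rotation": [0, 0, 0.285]}, {"translation": [0.32, 0.4, 0], "rotation": [0, 0, 0.38]}, {"translation": [0.4, 0.5, 0], "rotation": [0, 0, 0.475]}, {"translation": [0.48, 0.6, 0], "rotation": [0, 0, 0.57]}, {"translation": [0.56, 0.7, 0], "rotation": [0, 0, 0.665]}, {"translation": [0.64, 0.8, 0], "rotation": [0, 0, 0.76]}, {"translation": [0.72, 0.9, 0], "rotation": [0, 0, 0.855]}, {"translation": [0.8, 1.0, 0], "rotation": [0, 0, 0.95]}]' --jaw 0.55 --newtons 20

```text
t: 0.93
eef_pos: [0.4306, -0.3831, 0.2263]
ee_rot: [3.141, -0.0, -2.294]
force: [-0.1, 0.2, 0.5]
width: 0.0266
gripper_force: 0.0
```

Call:
apply_moves --steps '[{"translation": [0.08, 0.1, 0], "rotation": [0, 0, 0.09]}, {"translation": [0.16, 0.2, 0], "rotation": [0, 0, 0.18]}, {"translation": [0.24, 0.3, 0], "rotation": [0, 0, 0.27]}, {"translation": [0.33, 0.4, 0], "rotation": [0, 0, 0.36]}, {"translation": [0.41, 0.5, 0], "rotation": [0, 0, 0.455]}, {"translation": [0.5, 0.6, 0], "rotation": [0, 0, 0.55]}, {"translation": [0.58, 0.7, 0], "rotation": [0, 0, 0.64]}, {"translation": [0.66, 0.8, 0], "rotation": [0, 0, 0.73]}, {"translation": [0.74, 0.9, 0], "rotation": [0, 0, 0.82]}, {"translation": [0.824, 0.988, 0], "rotation": [0, 0, 0.91]}]'

```text
t: 1.77
eef_pos: [0.6365, -0.1358, 0.2263]
ee_rot: [3.141, 0.0, -1.817]
force: [1.6, 0.0, -0.2]
width: 0.0196
gripper_force: 0.0
```

Call:
apply_moves --steps '[{"translation": [0, 0, -0.06], "rotation": [0, 0, 0.1]}, {"translation": [0, 0, -0.12], "rotation": [0, 0, 0.2]}, {"translation": [0, 0, -0.18], "rotation": [0, 0, 0.3]}, {"translation": [0, 0, -0.24], "rotation": [0, 0, 0.4]}, {"translation": [0, 0, -0.3], "rotation": [0, 0, 0.5]}, {"translation": [0, 0, -0.36], "rotation": [0, 0, 0.6]}, {"translation": [0, 0, -0.42], "rotation": [0, 0, 0.7]}, {"translation": [0, 0, -0.48], "rotation": [0, 0, 0.8]}, {"translation": [0, 0, -0.54], "rotation": [0, 0, 0.91]}, {"translation": [0, 0, -0.588], "rotation": [0, 0, 0.91]}]'

```text
t: 2.6
eef_pos: [0.6353, -0.1375, 0.0779]
ee_rot: [3.14, 0.001, -1.341]
force: [-0.1, 0.2, -0.1]
width: 0.0196
gripper_force: 0.0
```

Call:
apply_moves --steps '[{"translation": [0, 0, -0.04]}, {"translation": [0, 0, -0.08]}, {"translation": [0, 0, -0.12]}, {"translation": [0, 0, -0.16]}, {"translation": [0, 0, -0.19]}, {"translation": [0, 0, -0.22]}, {"translation": [0, 0, -0.24]}, {"translation": [0, 0, -0.26]}, {"translation": [0, 0, -0.264]}, {"translation": [0, 0, -0.264]}]'

```text
schema error: expected keys translation, rotation
```

```bash
python3 - <<'E'
from h import *
im=grab_frame("scene"); cv2.imwrite("pics/s1.png",cv2.resize(im[130:290,230:410],None,fx=3.7,fy=3.7,interpolation=cv2.INTER_CUBIC))
s=get_state(); print(s["eef_pos"],s["force"])
u=np.array([-.225,.9744]); v=np.array([-.9744,-.225]); d=s["eef_pos"][:2]-[.5802,.1033]; print(d@u,d@v)
E
```

```text
[ 0.63404871 -0.13738785  0.07556041] [-1.37984851  0.61161989 -1.59332547]
-0.24664220312544446 0.001684582901621609
```

View pics/s1.png

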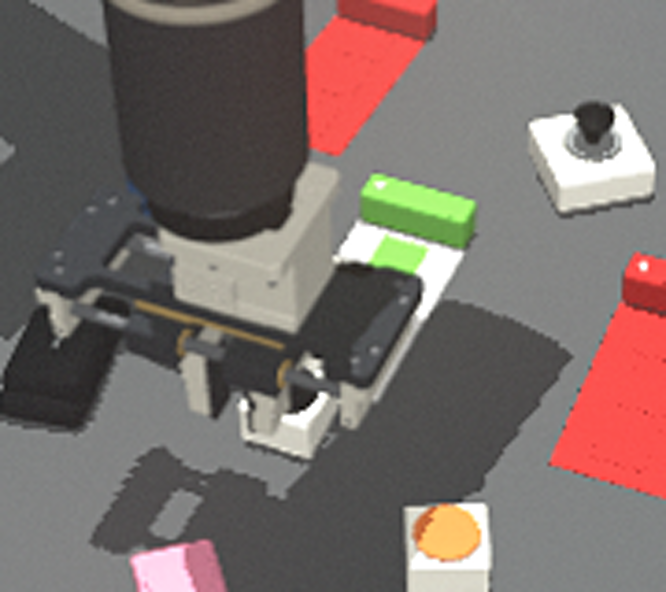

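The descent was refused because a row lacked its rotation. The view shows the gripper hovering behind the rear pod, fingers at about (200,385) and (265,410), with the lane clear. Descending now.

Call:
apply_moves --steps '[{"translation": [0, 0, -0.04], "rotation": [0, 0, 0]}, {"translation": [0, 0, -0.08], "rotation": [0, 0, 0]}, {"translation": [0, 0, -0.12], "rotation": [0, 0, 0]}, {"translation": [0, 0, -0.16], "rotation": [0, 0, 0]}, {"translation": [0, 0, -0.19], "rotation": [0, 0, 0]}, {"translation": [0, 0, -0.22], "rotation": [0, 0, 0]}, {"translation": [0, 0, -0.24], "rotation": [0, 0, 0]}, {"translation": [0, 0, -0.26], "rotation": [0, 0, 0]}, {"translation": [0, 0, -0.264], "rotation": [0, 0, 0]}, {"translation": [0, 0, -0.264], "rotation": [0, 0, 0]}]'

```text
t: 3.48
eef_pos: [0.6359, -0.1376, 0.0133]
ee_rot: [3.141, 0.0, -1.343]
force: [-0.1, 0.9, 0.0]
width: 0.0197
gripper_force: 0.0
```

```bash
python3 - <<'E'
from h import *
im=grab_frame("scene"); cv2.imwrite("pics/s2.png",cv2.resize(im[130:290,230:410],None,fx=3.7,fy=3.7,interpolation=cv2.INTER_CUBIC))
s=get_state(); print(s["eef_pos"],s["force"])
u=np.array([-.225,.9744]); v=np.array([-.9744,-.225]); d=s["eef_pos"][:2]-[.5802,.1033]; print(d@u,d@v)
E
```

```text
[ 0.63616782 -0.1375844   0.01367498] [ 0.01975062 -0.46767223  0.74849688]
-0.24731052121423502 -0.0003360503874778057
```

View pics/s2.png

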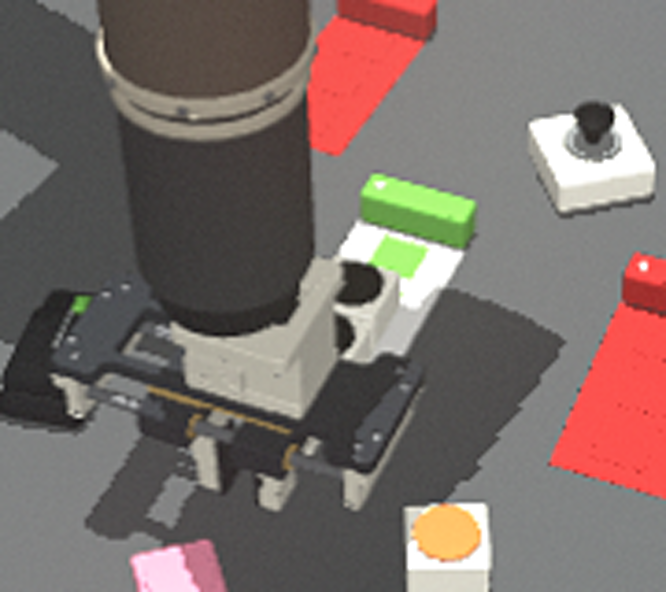

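Fingers are about 30 mm behind the rear face and the path is clear. Pushing along u = (-0.225, 0.974) at about 50 mm/s.

Call:
apply_moves --steps '[{"translation": [-0.0036, 0.0156, 0], "rotation": [0, 0, 0]}, {"translation": [-0.0072, 0.0312, 0], "rotation": [0, 0, 0]}, {"translation": [-0.0108, 0.0468, 0], "rotation": [0, 0, 0]}, {"translation": [-0.0144, 0.0624, 0], "rotation": [0, 0, 0]}, {"translation": [-0.018, 0.078, 0], "rotation": [0, 0, 0]}, {"translation": [-0.0216, 0.0935, 0], "rotation": [0, 0, 0]}, {"translation": [-0.0252, 0.109, 0], "rotation": [0, 0, 0]}, {"translation": [-0.0288, 0.1247, 0], "rotation": [0, 0, 0]}, {"translation": [-0.0324, 0.14, 0], "rotation": [0, 0, 0]}, {"translation": [-0.036, 0.156, 0], "rotation": [0, 0, 0]}]'

```text
t: 4.37
eef_pos: [0.627, -0.0984, 0.0136]
ee_rot: [-3.142, -0.0, -1.343]
force: [0.5, -3.0, -0.2]
width: 0.0196
gripper_force: 1.3
```

Call:
apply_moves --steps '[{"translation": [-0.0027, 0.0117, 0], "rotation": [0, 0, 0]}, {"translation": [-0.0054, 0.0234, 0], "rotation": [0, 0, 0]}, {"translation": [-0.0081, 0.0351, 0], "rotation": [0, 0, 0]}, {"translation": [-0.0108, 0.0468, 0], "rotation": [0, 0, 0]}, {"translation": [-0.0135, 0.0585, 0], "rotation": [0, 0, 0]}, {"translation": [-0.0162, 0.0702, 0], "rotation": [0, 0, 0]}, {"translation": [-0.0189, 0.0819, 0], "rotation": [0, 0, 0]}, {"translation": [-0.0216, 0.0936, 0], "rotation": [0, 0, 0]}, {"translation": [-0.0243, 0.1053, 0], "rotation": [0, 0, 0]}, {"translation": [-0.027, 0.117, 0], "rotation": [0, 0, 0]}]'

```text
t: 5.2
eef_pos: [0.6203, -0.069, 0.0136]
ee_rot: [-3.142, -0.0, -1.343]
force: [0.7, -3.5, 0.4]
width: 0.0197
gripper_force: 1.5
```

```bash
python3 - <<'E'
from h import *
t=grab_frame("top"); im=grab_frame("scene")
a=cv2.resize(im[130:290,230:410],(720,640))[:,:400*2]; b=cv2.resize(t[150:250,270:400],(520,400))
cv2.imwrite("pics/s3.png",np.hstack([cv2.resize(im[150:270,270:390],(400,400)),cv2.resize(t[160:260,280:380],(400,400))]))
s=get_state(); print(s["eef_pos"],s["force"],s["moment"])
u=np.array([-.225,.9744]); v=np.array([-.9744,-.225]); d=s["eef_pos"][:2]-[.5802,.1033]; print(d@u,d@v)
E
```

```text
[ 0.62010338 -0.06864929  0.01351761] [-0.31085242 -0.16601023 -0.00464271] [-0.04069379  0.09004291 -0.01679653]
-0.17652564959606748 -0.00019326591685910863
```

View pics/s3.png

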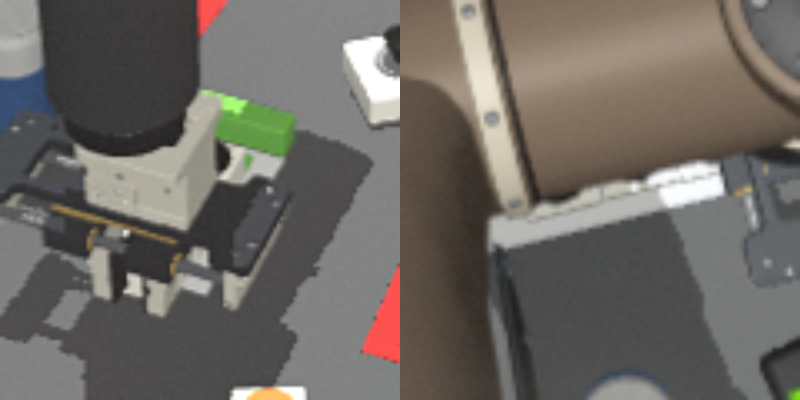

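Force is about 3.5 N with the row sliding. Scene crop shows the front pod behind the gripper approaching the stop at (255,130). About 29 mm remain.

Call:
apply_moves --steps '[{"translation": [-0.0022, 0.0097, 0], "rotation": [0, 0, 0]}, {"translation": [-0.0045, 0.0195, 0], "rotation": [0, 0, 0]}, {"translation": [-0.0067, 0.0292, 0], "rotation": [0, 0, 0]}, {"translation": [-0.009, 0.039, 0], "rotation": [0, 0, 0]}, {"translation": [-0.0112, 0.0487, 0], "rotation": [0, 0, 0]}, {"translation": [-0.0135, 0.0585, 0], "rotation": [0, 0, 0]}, {"translation": [-0.0157, 0.0682, 0], "rotation": [0, 0, 0]}, {"translation": [-0.018, 0.078, 0], "rotation": [0, 0, 0]}, {"translation": [-0.02, 0.087, 0], "rotation": [0, 0, 0]}, {"translation": [-0.0216, 0.0936, 0], "rotation": [0, 0, 0]}]'

```text
t: 6.13
eef_pos: [0.6148, -0.0456, 0.0135]
ee_rot: [3.142, 0.0, -1.343]
force: [0.9, -1.4, -0.1]
width: 0.0197
gripper_force: 1.2
```

Call:
apply_moves --steps '[{"translation": [-0.0003, 0.0012, 0], "rotation": [0, 0, 0]}, {"translation": [-0.0006, 0.0024, 0], "rotation": [0, 0, 0]}, {"translation": [-0.0009, 0.0036, 0], "rotation": [0, 0, 0]}, {"translation": [-0.0012, 0.0048, 0], "rotation": [0, 0, 0]}, {"translation": [-0.0015, 0.006, 0], "rotation": [0, 0, 0]}, {"translation": [-0.0018, 0.0072, 0], "rotation": [0, 0, 0]}, {"translation": [-0.0021, 0.0084, 0], "rotation": [0, 0, 0]}, {"translation": [-0.0024, 0.0096, 0], "rotation": [0, 0, 0]}, {"translation": [-0.0027, 0.0108, 0], "rotation": [0, 0, 0]}, {"translation": [-0.0027, 0.0117, 0], "rotation": [0, 0, 0]}]'

```text
t: 6.97
eef_pos: [0.6142, -0.043, 0.0135]
ee_rot: [3.142, 0.0, -1.343]
force: [-0.3, -2.0, -0.7]
width: 0.0201
gripper_force: 1.1
```

Now at -0.150 with no stop force yet; expected contact is near -0.147. Continuing in 3 mm creeps.

Call:
apply_moves --steps '[{"translation": [-0.0003, 0.0012, 0], "rotation": [0, 0, 0]}, {"translation": [-0.0006, 0.0024, 0], "rotation": [0, 0, 0]}, {"translation": [-0.0009, 0.0036, 0], "rotation": [0, 0, 0]}, {"translation": [-0.0012, 0.0048, 0], "rotation": [0, 0, 0]}, {"translation": [-0.0015, 0.006, 0], "rotation": [0, 0, 0]}, {"translation": [-0.0018, 0.0072, 0], "rotation": [0, 0, 0]}, {"translation": [-0.0021, 0.0084, 0], "rotation": [0, 0, 0]}, {"translation": [-0.0024, 0.0096, 0], "rotation": [0, 0, 0]}, {"translation": [-0.0027, 0.0108, 0], "rotation": [0, 0, 0]}, {"translation": [-0.0027, 0.0117, 0], "rotation": [0, 0, 0]}]'

```text
t: 7.8
eef_pos: [0.6135, -0.0408, 0.0136]
ee_rot: [3.141, -0.001, -1.343]
force: [2.4, -7.8, -1.7]
width: 0.0197
gripper_force: 3.9
```

Force rose to 8 N, so the row is against the stop. Backing off 40 mm, then lifting and moving aside to look.

Call:
apply_moves --steps '[{"translation": [0.002, -0.009, 0], "rotation": [0, 0, 0]}, {"translation": [0.005, -0.023, 0], "rotation": [0, 0, 0]}, {"translation": [0.009, -0.039, 0], "rotation": [0, 0, 0]}, {"translation": [0.014, -0.06, 0], "rotation": [0, 0, 0]}, {"translation": [0.018, -0.08, 0], "rotation": [0, 0, 0]}, {"translation": [0.023, -0.1, 0], "rotation": [0, 0, 0]}, {"translation": [0.028, -0.12, 0], "rotation": [0, 0, 0]}, {"translation": [0.032, -0.14, 0], "rotation": [0, 0, 0]}, {"translation": [0.036, -0.156, 0], "rotation": [0, 0, 0]}, {"translation": [0.036, -0.156, 0], "rotation": [0, 0, 0]}]'

```text
t: 8.63
eef_pos: [0.6226, -0.0799, 0.0135]
ee_rot: [3.141, -0.0, -1.344]
force: [-0.6, -0.8, -0.5]
width: 0.0195
gripper_force: 0.0
```

Call:
apply_moves --steps '[{"translation": [0, 0, 0.06], "rotation": [0, 0, 0]}, {"translation": [0, 0, 0.14], "rotation": [0, 0, 0]}, {"translation": [0, 0, 0.22], "rotation": [0, 0, 0]}, {"translation": [0, 0, 0.3], "rotation": [0, 0, 0]}, {"translation": [0, 0, 0.4], "rotation": [0, 0, 0]}, {"translation": [0, 0, 0.5], "rotation": [0, 0, 0]}, {"translation": [0, 0, 0.6], "rotation": [0, 0, 0]}, {"translation": [0, 0, 0.7], "rotation": [0, 0, 0]}, {"translation": [0, 0, 0.8], "rotation": [0, 0, 0]}, {"translation": [0, 0, 0.8], "rotation": [0, 0, 0]}]'

```text
t: 9.47
eef_pos: [0.6251, -0.0792, 0.2195]
ee_rot: [-3.133, -0.002, -1.343]
force: [1.1, -0.4, 1.4]
width: 0.0198
gripper_force: 0.0
```

Call:
apply_moves --steps '[{"translation": [-0.05, -0.1, 0], "rotation": [0, 0, 0]}, {"translation": [-0.1, -0.2, 0], "rotation": [0, 0, 0]}, {"translation": [-0.15, -0.3, 0], "rotation": [0, 0, 0]}, {"translation": [-0.2, -0.4, 0], "rotation": [0, 0, 0]}, {"translation": [-0.25, -0.5, 0], "rotation": [0, 0, 0]}, {"translation": [-0.3, -0.6, 0], "rotation": [0, 0, 0]}, {"translation": [-0.35, -0.7, 0], "rotation": [0, 0, 0]}, {"translation": [-0.4, -0.8, 0], "rotation": [0, 0, 0]}, {"translation": [-0.45, -0.9, 0], "rotation": [0, 0, 0]}, {"translation": [-0.5, -1.0, 0], "rotation": [0, 0, 0]}]'

```text
t: 10.3
eef_pos: [0.4968, -0.33, 0.2135]
ee_rot: [-3.141, 0.0, -1.343]
force: [0.3, -0.6, 0.3]
width: 0.0193
gripper_force: 0.0
```

```bash
python3 - <<'E'
from h import *
t=grab_frame("top"); im=grab_frame("scene")
cv2.imwrite("pics/s4.png",np.hstack([cv2.resize(im[150:270,270:390],(400,400)),cv2.resize(t[150:250,275:375],(400,400))]))
u=np.array([-.225,.9744]); v=np.array([-.9744,-.225])
for n,x,(r0,r1,c0,c1) in (("top",t,(165,235,280,395)),("scene",im,(160,260,285,365))):
    roi=np.zeros(x.shape[:2],np.uint8); roi[r0:r1,c0:c1]=1
    b=((x.max(2)<65)&(roi>0)).astype(np.uint8)*255
    for c in cv2.findContours(b,1,2)[0]:
        if 80<cv2.contourArea(c)<400:
            p=cv2.fitEllipse(c)[0]; q=ray2plane(n,p,.034)[0,:2]-[.5802,.1033]; print(n,np.round(p,1),(q@u).round(4),(q@v).round(4))
print(get_state()["t"])
E
```

```text
scene [320.  214.6] -0.1169 0.0016
scene [328.6 202.1] -0.0716 -0.0002
scene [335.6 189.6] -0.0257 0.0012
10.4
```

View pics/s4.png

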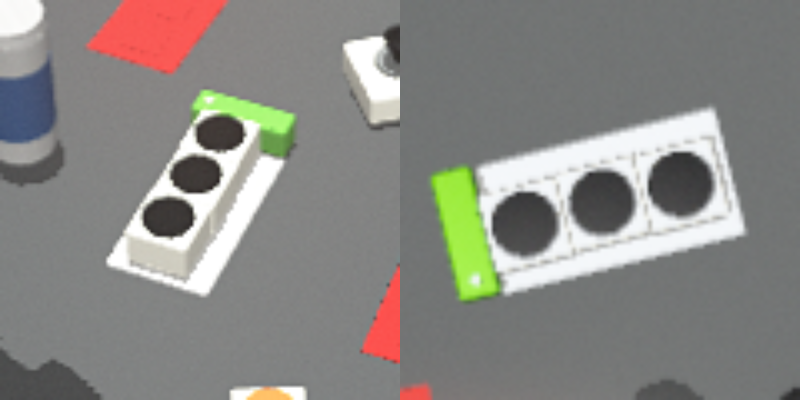

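The three pods are closed up and straight on the mat against the stop (top crop: caps at (525,222), (602,200), (680,183)). Measured positions are x = -26, -72 and -117 mm with |y| < 2 mm, all within tolerance, and the robot is clear.

```bash
python3 -c "from station import *; print(job_done())"
```

```text
the job is handed in; nothing more can be done
None
```

I slid the row against the green stop and handed the job in at about 10.4 s; before that, the pods measured x = -26, -72 and -117 mm, within 2 mm of the centre line, with the arm clear (no verdict was returned).

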